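# Open the child-resistant cap of the solvent bottle

## Robot

A 7-joint arm with a two-finger parallel gripper is mounted at the origin on a cart in front of the work surface, level with it; the furniture and walls round the work are solid. World frame = base frame: x ahead of the robot, y to its left, z up, the work surface at z = 0. Lengths are in m, angles in rad, forces in N, time in s.
With the tool pointing down it reaches from about 0.425 to 0.875 m from the base axis. Payload 8.4 kg.
Tool frame: the origin (TCP) lies midway between the tips of the shut fingers; the grasp point (between the pads) lies 19 mm behind it (arm.grip_depth is the distance from the TCP to the grasp point, in m); y points along the fingers, z is the direction in which the jaws open and shut, and the axes are right-handed (so a half turn about y gives the same grasp; the last joint's range is limited). The gripper opens to 85 mm and grips with 20 to 120 N. Pads are 22 mm wide; open, the fingers measure 114 mm over their backs; the gripper's body (76 mm by 85 mm) begins 54 mm behind the grasp point. The pads swing forward as they close: fully open they stand 13 mm farther back than shut.
Start: joints at [1.098, 0.333, 0.04, 1.465, -0.013, 1.343, -0.059], TCP at [0.237, -0.605, 0.231] pointing down, gripper open.
Joint ranges: [-2.58, 2.58], [-0.38, 2.09], [-1.3, 1.39], [0.25, 2.4], [-1.5, 4.64], [0.08, 2.09], [-2.65, 2.65]. Speed limits (rad/s): [2.22, 2.22, 2.79, 2.79, 3.14, 3.14, 3.14].

## Interface

Orientations are given as a unit quaternion [w, x, y, z].
In Python, from cell import arm gives the robot as it stands. The module is installed in compiled form; this text tells all that it offers.
- The arm moves only by the tool send_rows, never from a script. Its argument "increments" is a list of rows, each an object of numbers: "dx", "dy", "dz": the shift along the tool's x, y, z in units of 0.3 m (1.0 is 0.3 m); "ax", "ay", "az": the turn, a rotation vector about the tool's x, y, z in units of 180 degrees (1.0 is 180 degrees); "grip": the opening, from 0 (shut) to 1 (fully open). In form: [{"dx": .., "dy": .., "dz": .., "ax": .., "ay": .., "az": .., "grip": ..}, ...]. A call has 1 to 12 rows; each row shifts and turns the commanded pose from where the row before left it, along the tool's axes as they then stand; what a row does not reach is not made up. A row lasts 1/12 s, in which the tool goes at most 41.7 mm and 7.16 degrees, less where a joint would pass 70% of its speed; a pose out of reach is approached as far as the arm can. A call with a number of a shift or a turn outside -1 to 1 is refused whole. A call with a gripper value outside its range is refused whole. The fingers move at their own pace and stop on an object; "grip_force" is the grip in N (left out, the last holds). Time passes only in rows, so rows that do not move let the fingers close. It gives the time, the measured TCP pose, the force and the opening at its end, in the units of the state.
- arm.state(): the state, without advancing time (a new reading comes with each control period).
- arm.snapshot(name): name is "scene" or "top" or "wrist"; returns the picture (384x512x3 uint8, red, green, blue); there is no depth.
- arm.camera_params(name): a dict with "mtx" (3x3 intrinsics, pixels), "rvec" (rotation vector, rad) and "tvec" (3), from world to camera coordinates, as OpenCV has them; the wrist camera has in their place "hand_eye" (4x4, takes a point from camera to tool coordinates, whose origin is the TCP and whose axes are the tool frame's). Camera axes: x right, y down, z forward; pixel columns grow to the right and rows downward; lengths in m; the calibration is good to about 2 mm. A picture is of the moment at which its call begins: read the wrist's pose just before it. camera_params takes no time and is no camera call.
- arm.sign_off(): hands the job in, once; it reports no verdict.
Trained networks look in the newest picture that a camera, given by its name, has taken for a name from the list of things; names that differ only in an ending like _2 or _b are one class to them, and where a whole thing is asked for, a point or a joint stands for the part that bears it (a point fixed in the world has none). Each returns a list of dicts, best first, with "conf" (0 to 1); they miss things now and then, are a little off and sometimes report something else, mostly with a low value. They report only what shows in the picture. A call takes as long as a camera call. They do not tell look-alikes from the thing itself.
- arm.regions_of(camera, query): "pixels" (384x512 bool, what is visible of it) and "rect" ([left, top, width, height] in pixels, round what is visible of it).
The state is a dict: "t": time; "joint_positions": joint angles; "joint_velocities": joint speeds; "joint_torque": joint torques, N m; "eef_pos": TCP position; "eef_rot": TCP orientation; "ft_force": force on the tool from outside, world axes, zero at the start; "torque": the same for the moment, N m; "opening": finger opening in m.
Only numpy, scipy, OpenCV 4.12 (cv2) and the standard library are available. Lean on these libraries where they do the work, as an engineer would, in place of code of your own. Each camera call takes 0.05 s, during which the arm holds its last target.

## Task

Open the brown solvent bottle: push its red child-resistant cap down hard and, keeping it pushed down, turn it anticlockwise (seen from above) until it stops, then let go so that the cap springs up, open. Never force it round without pushing it down, and leave the blue cap of the white bottle alone.

Things in the scene. Friction and masses are not known exactly. Their poses are not given: they have to be found in the camera images.
- brown_cap (a point): Cap to open: red ribbed disc, 54 mm across, 24 high, flat top 136 mm above the table, on a brown bottle fixed to the table. On it stands a light-red grip wing, a bar 48 long, 16 thick, 27 high: pinch it across its thickness from above. The point: on the cap's axis in the disc's flat top, at the wing's foot. z up, x along the wing to its white-striped end, y across the wing; moves with the cap.
- brown_turn (a joint): Turn of the brown bottle's cap, rad: 0 closed, growing anticlockwise seen from above to a stop at 1.15 (66 degrees). A lug locks it at 0.07 unless the cap is at least 4.5 mm down; from about 0.92 on the cap is free to spring up. It stays where left. On the bottle's shoulder a red dot marks where the striped end points when closed, a green dot when open.
- brown_lift (a joint): Height of the brown bottle's cap, m: 0 closed and locked, negative pushed down (end of travel -0.009), +0.009 sprung up, open. A spring pushes it up: 10 N start it down, 13.5 N hold it at -0.005, 16 N at -0.009. Push it 6 to 8 mm down to turn it.
- white_cap (a point): The same point on the blue cap of the white bottle, a bystander of the same shape and size with the same kind of cap: leave it alone. Each bottle is 78 mm in diameter and clamped in a round steel foot 112 mm wide, screwed to the table.
There are look-alikes about, which are no part of the job. What is shaped like the part that bears brown_cap but pink is not meant.

How it is judged:
By the outcome, as a careful person would: the job done as asked, in the order asked, and still so for the second after the job is handed in, with the robot touching nothing.
It also fails if it takes over 32 s, if anything falls off the work surface, if the arm or the gripper's body presses on something with over 40 N, if the wrist force passes 120 N, or if a joint passes its speed limit or range.

## Working session

There is one attempt and no reset: what is moved stays moved. The work goes in short steps, Python scripts to look and compute and a tool call to move; the robot and the scene stay as the last step left them, time stands still between calls to the robot, and variables do not carry over. Pictures are saved under pics/ and viewed, and the job is handed in when it is done.

Besides the shell and the picture viewer there is one more tool, called after "Call:" as a command line: name --argument value ..., lists and objects as JSON in quotes. send_rows: Moves the arm, as the interface text tells. Its arguments: {"type":"object","properties":{"increments":{"type":"array","items":{"type":"object","properties":{"dx":{"type":"number"},"dy":{"type":"number"},"dz":{"type":"number"},"ax":{"type":"number"},"ay":{"type":"number"},"az":{"type":"number"},"grip":{"type":"number"}}}},"grip_force":{"type":"number"}},"required":["increments"]}

```bash
mkdir -p pics; cat > h.py <<'E'
import numpy as np, cv2
from cell import arm
from scipy.spatial.transform import Rotation as R
def save(im,n): cv2.imwrite('pics/'+n,cv2.cvtColor(np.ascontiguousarray(im),cv2.COLOR_RGB2BGR))
def Rq(q): return R.from_quat([q[1],q[2],q[3],q[0]]).as_matrix()
def cam(name):
    p=arm.camera_params(name)
    K=np.array(p['mtx']);
    if 'rvec' in p:
        return K,cv2.Rodrigues(np.array(p['rvec'],float))[0],np.array(p['tvec'],float).ravel()
    s=arm.state();T=np.eye(4);T[:3,:3]=Rq(s['eef_rot']);T[:3,3]=s['eef_pos']
    M=np.linalg.inv(T@np.array(p['hand_eye']));return K,M[:3,:3],M[:3,3]
def toz(c,u,v,z):
    K,r,t=c
    d=r.T@np.linalg.inv(K)@np.array([u,v,1.]);o=-r.T@t
    return o+d*(z-o[2])/d[2]
def proj(c,P):
    K,r,t=c;p=K@(r@np.array(P,float)+t);return p[:2]/p[2]
E
python3 - <<'E'
from h import *
s=arm.state();print({k:np.round(v,3).tolist() for k,v in s.items()});print(np.round(Rq(s['eef_rot']),3))
for n in('scene','top'):
    im=arm.snapshot(n);save(im,n+'0.png')
    for q in('brown_cap','white_cap'):
        for d in arm.regions_of(n,q):print(n,q,round(d['conf'],2),d['rect'],np.mean(im[d['pixels']],axis=0).round())
E
```

```text
{'t': 0.0, 'joint_positions': [1.098, 0.334, 0.04, 1.466, -0.013, 1.343, -0.059], 'joint_velocities': [0.0, -0.001, -0.001, 0.0, -0.001, -0.001, 0.0], 'joint_torque': [0.001, -65.857, 1.366, -40.558, 0.017, 0.013, -0.0], 'eef_pos': [0.237, -0.605, 0.23], 'eef_rot': [0.131, -0.132, 0.695, -0.694], 'ft_force': [0.01, -1.021, 0.219], 'torque': [0.011, 0.09, -0.0], 'opening': 0.086}
[[-0.931 -0.001  0.365]
 [-0.365  0.002 -0.931]
 [ 0.    -1.    -0.002]]
scene brown_cap 0.98 [205.5, 162.9, 29.6, 33.5] [119.  37.  32.]
scene brown_cap 0.89 [138.8, 215.3, 33.9, 37.2] [122.  39.  32.]
scene brown_cap 0.62 [240.7, 234.9, 30.8, 34.1] [122.  37.  33.]
scene white_cap 0.57 [287.8, 95.1, 26.3, 31.7] [30. 43. 75.]
top brown_cap 0.83 [183.6, 226.8, 29.1, 24.9] [151.  59.  48.]
top brown_cap 0.77 [221.2, 148.6, 24.9, 27.9] [146.  62.  45.]
top brown_cap 0.57 [144.2, 151.5, 23.5, 31.6] [139.  60.  42.]
top white_cap 0.94 [335.1, 136.8, 27.5, 33.4] [68. 70. 93.]
```

```bash
python3 - <<'E'
import cv2
a=cv2.imread('pics/scene0.png');b=cv2.imread('pics/top0.png')
cv2.imwrite('pics/s1.png',cv2.resize(a,(800,600),interpolation=cv2.INTER_CUBIC))
cv2.imwrite('pics/t1.png',cv2.resize(b,(800,600),interpolation=cv2.INTER_CUBIC))
cv2.imwrite('pics/s2.png',cv2.resize(a[140:300,110:310],(800,640),interpolation=cv2.INTER_CUBIC)[:600])
cv2.imwrite('pics/t2.png',cv2.resize(b[130:270,120:270],(640,597),interpolation=cv2.INTER_CUBIC))
E
```

```text
(no output)
```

View pics/s1.png

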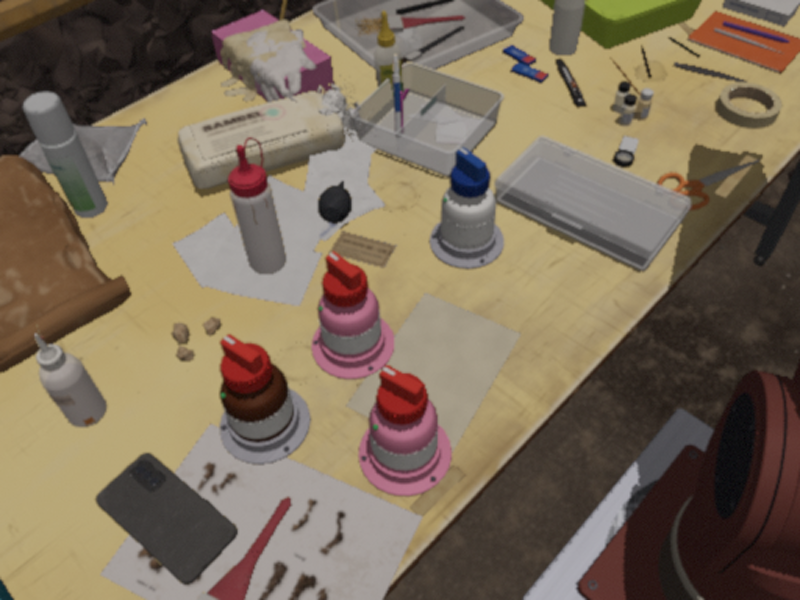

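View pics/t1.png

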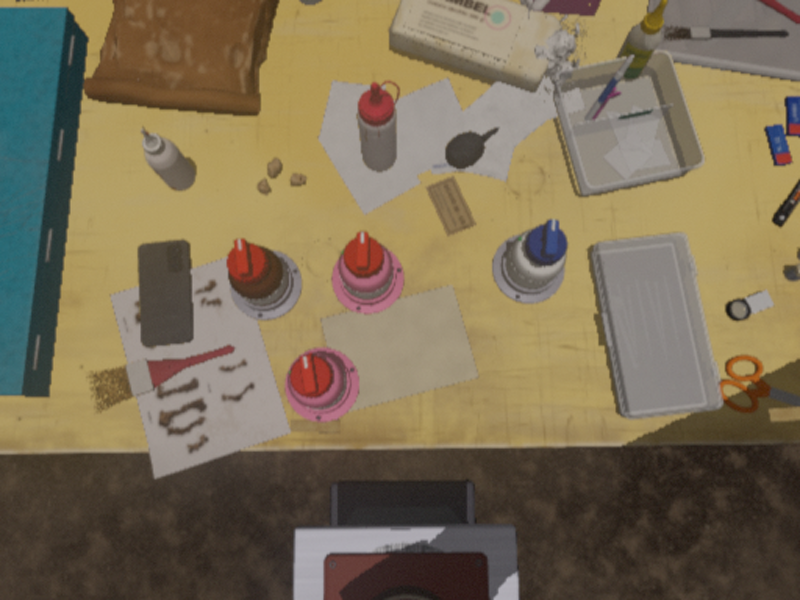

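View pics/s2.png

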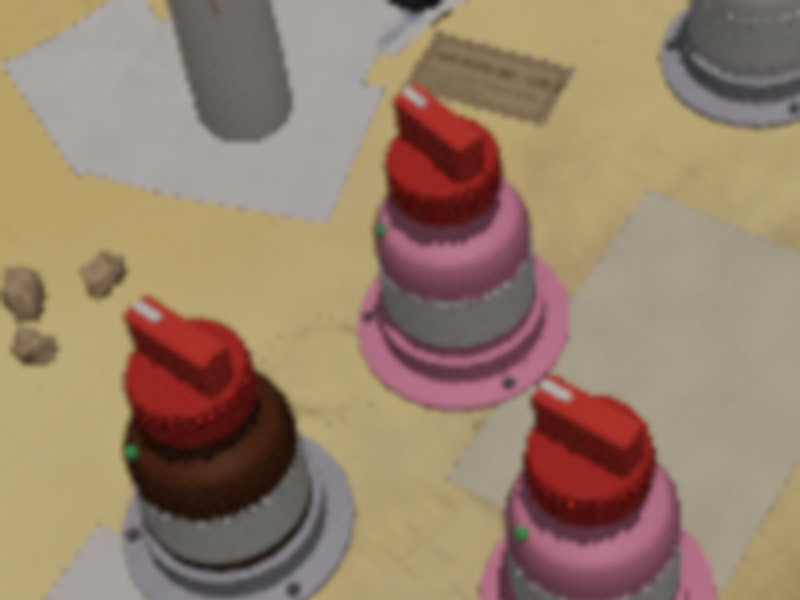

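View pics/t2.png

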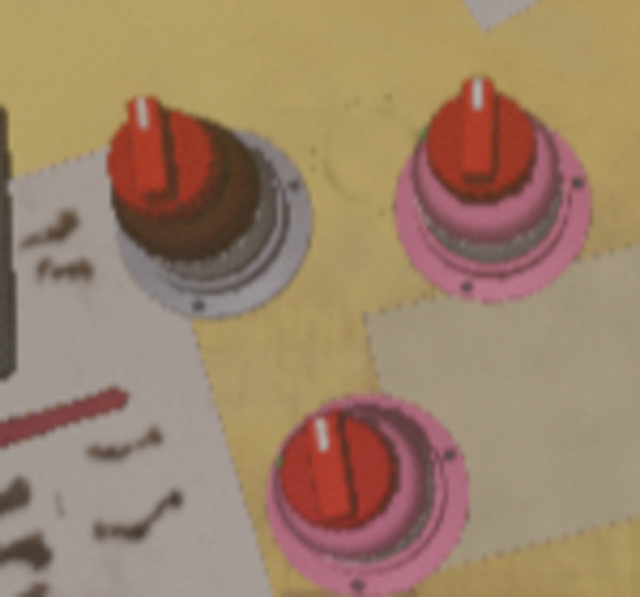

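Candidates, as top-camera pixels:
- Red cap on the brown bottle with a grey foot: (155,168).
- Red caps on the pink look-alikes: (233,162) and (199,239).
- Blue cap on the white bottle: (345,153).

The crop confirms that the brown bottle at (155,168) in top and (155,234) in scene is the one I want. Next I fit its pose.

```bash
cat > fit.py <<'E'
from h import *
from scipy.optimize import minimize
def model(c,p,lift=0.,K=4):
    x,y,a=p; zt=0.136+lift
    f=np.linspace(0,2*np.pi,60)
    disc=[[x+.027*np.cos(t),y+.027*np.sin(t),z] for t in f for z in(zt-.024,zt)]
    ca,sa=np.cos(a),np.sin(a)
    w=[[x+ca*l-sa*m,y+sa*l+ca*m,z] for l in(-.024,.024) for m in(-.008,.008) for z in(zt,zt+.027)]
    m=np.zeros((384*K,512*K),np.uint8)
    for pts in(disc,w):
        q=np.array([proj(c,P) for P in pts]); q=((q+.5)*K-.5)
        cv2.fillConvexPoly(m,cv2.convexHull(q.round().astype(np.int32)),1)
    return m
def red(im,K=4):
    b=cv2.resize(im,None,fx=K,fy=K,interpolation=cv2.INTER_CUBIC).astype(int)
    h=cv2.cvtColor(np.clip(b,0,255).astype(np.uint8),cv2.COLOR_RGB2HSV).astype(int)
    hue=(h[...,0]+90)%180-90
    return (np.abs(hue)<9)&(h[...,1]>165)&(h[...,2]>70)
def fit(views,p0,lift=0.):
    # views: list of (cam, mask)
    def cost(p):
        s=0
        for c,m in views:
            M=model(c,p,lift)>0; s+=1-(M&m).sum()/(M|m).sum()
        return s
    best=None
    for da in(-.3,0,.3):
        S=np.array([p0]*4,float)+[[0,0,da]]*4;S[1,0]+=.01;S[2,1]+=.01;S[3,2]+=.2
        r=minimize(cost,p0,method='Nelder-Mead',options=dict(initial_simplex=S,xatol=1e-4,fatol=1e-4))
        if best is None or r.fun<best.fun:best=r
    return best
E
python3 - <<'E'
from fit import *
v={}
for n,box in(('scene',(205,260,130,180)),('top',(140,190,135,178))):
    im=cv2.cvtColor(cv2.imread(f'pics/{n}0.png'),cv2.COLOR_BGR2RGB)
    m=red(im);k=np.zeros_like(m);a,b,c,d=[4*i for i in box];k[a:b,c:d]=1;m&=k
    m=cv2.morphologyEx(m.astype(np.uint8),cv2.MORPH_OPEN,np.ones((9,9)))>0
    v[n]=(cam(n),m,im,box)
t=toz(v['top'][0],157,168,.136);print(t)
for use in(('top',),('scene',),('top','scene')):
    r=fit([v[n][:2] for n in use],[t[0],t[1],.1]);print(use,r.x.round(4),r.fun)
out=[]
for n in v:
    c,m,im,(a,b,cc,d)=v[n];b4=cv2.resize(im,None,fx=4,fy=4);
    M=model(c,r.x);e=cv2.findContours(M,0,1)[0];cv2.drawContours(b4,e,-1,(0,255,255),1)
    e=cv2.findContours(m.astype(np.uint8),0,1)[0];cv2.drawContours(b4,e,-1,(0,255,0),1)
    out.append(cv2.resize(b4[4*a:4*b,4*cc:4*d],(390,430)))
    P=proj(c,[*r.x[:2],.136]);print(n,P)
save(np.hstack(out),'fit0.png')
E
```

```text
[0.50608963 0.20772457 0.136     ]
('top',) [ 0.508   0.2074 -0.1483] 0.3666467185318173
('scene',) [ 0.5126  0.2092 -0.0458] 0.18815896188158965
('top', 'scene') [ 0.5107  0.2096 -0.043 ] 0.5627624676515348
scene [155.99274557 231.04677346]
top [156.17303678 165.88908085]
```

View pics/fit0.png

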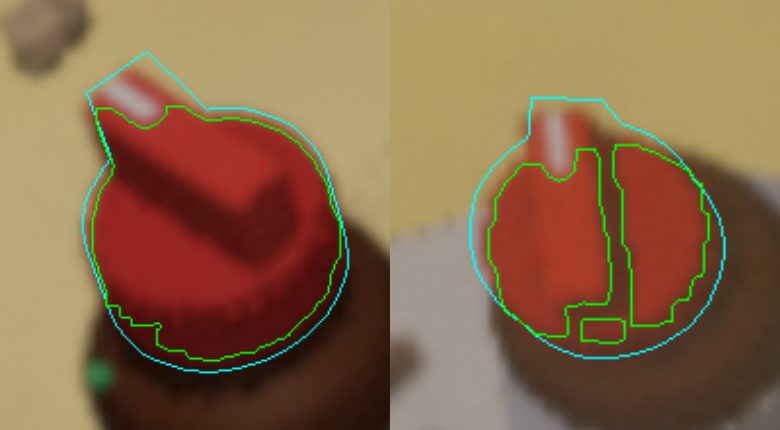

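```bash
python3 - <<'E'
from fit import *
vs=[];o=[]
for n,(u,w) in(('scene',(155,234)),('top',(155,168))):
    for d in arm.regions_of(n,'brown_cap'):
        l,t,a,b=d['rect']
        if l<u<l+a and t<w<t+b:
            m=cv2.resize(d['pixels'].astype(np.float32),None,fx=4,fy=4,interpolation=cv2.INTER_LINEAR)>.5
            vs.append((cam(n),m,n,[int(t)-5,int(t+b)+5,int(l)-5,int(l+a)+5]));break
for use in([0],[1],[0,1]):
    r=fit([vs[i][:2] for i in use],[.508,.208,.05]);print(use,r.x.round(4),r.fun)
for c,m,n,(a,b,l,d) in vs:
    im=cv2.cvtColor(cv2.imread(f'pics/{n}0.png'),cv2.COLOR_BGR2RGB)
    b4=cv2.resize(im,None,fx=4,fy=4)
    for M,k in((model(c,r.x),(0,255,255)),(m.astype(np.uint8),(0,255,0))):
        cv2.drawContours(b4,cv2.findContours(M,0,1)[0],-1,k,1)
    o.append(cv2.resize(b4[4*a:4*b,4*l:4*d],(390,430)))
save(np.hstack(o),'fit1.png')
E
```

```text
[0] [0.5111 0.2107 0.0899] 0.05028859142822051
[1] [0.5107 0.2086 0.0137] 0.0963080273186182
[0, 1] [0.5113 0.2099 0.1407] 0.17645787785195166
```

View pics/fit1.png

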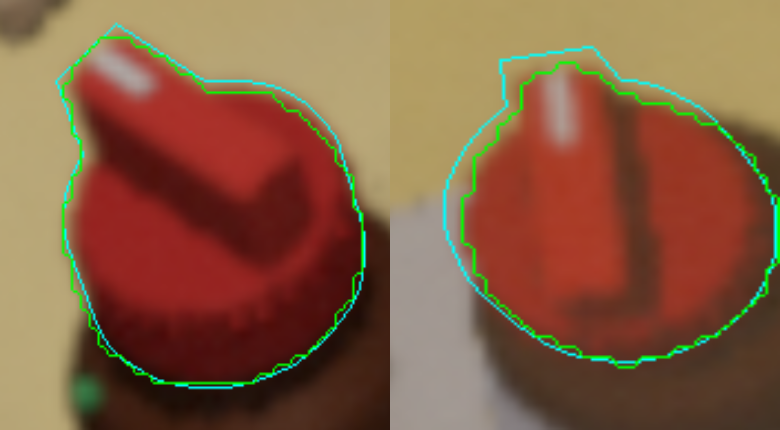

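Call:
send_rows --increments '[{"dx": -0.096, "dy": -0.014, "dz": -0.083, "grip": 1}, {"dx": -0.096, "dy": -0.014, "dz": -0.083, "grip": 1}, {"dx": -0.096, "dy": -0.014, "dz": -0.083, "grip": 1}, {"dx": -0.096, "dy": -0.014, "dz": -0.083, "grip": 1}, {"dx": -0.096, "dy": -0.014, "dz": -0.083, "grip": 1}, {"dx": -0.096, "dy": -0.014, "dz": -0.083, "grip": 1}, {"dx": -0.096, "dy": -0.014, "dz": -0.083, "grip": 1}, {"dx": -0.096, "dy": -0.014, "dz": -0.083, "grip": 1}, {"dx": -0.096, "dy": -0.014, "dz": -0.083, "grip": 1}, {"dx": -0.096, "dy": -0.014, "dz": -0.083, "grip": 1}, {"dx": -0.096, "dy": -0.014, "dz": -0.083, "grip": 1}, {"dx": -0.096, "dy": -0.014, "dz": -0.083, "grip": 1}]' --grip_force 100

```text
schema error: expected keys dx, dy, dz, ax, ay, az, grip
```

```bash
cat > go.py <<'E'
from h import *
import sys
x,y,z,ang=map(float,sys.argv[1:5])  # target, tool-z world angle deg
s=arm.state();r=Rq(s['eef_rot']);p=np.array(s['eef_pos'])
d=r.T@(np.array([x,y,z])-p)
a=np.deg2rad(ang);zt=np.array([np.cos(a),np.sin(a),0]);yt=np.array([0,0,-1.]);T=np.column_stack([np.cross(yt,zt),yt,zt])
rv=R.from_matrix(r.T@T).as_rotvec()
print('t',round(s['t'],2),'p',p.round(4),'zang',np.rad2deg(np.arctan2(r[1,2],r[0,2])).round(2),'tilt',r[2].round(4),'q',np.round(s['joint_positions'],2),'F',np.round(s['ft_force'],1),'op',round(s['opening'],4))
print('shift units',(d/.3).round(4),'rot units',(rv/np.pi).round(4),'min rows',np.linalg.norm(d)/.0417,np.rad2deg(np.linalg.norm(rv))/7.16)
E
python3 go.py .51 .209 .28 -84.3; python3 -c "
from h import *
print(np.array(arm.camera_params('wrist')['hand_eye']).round(3))"
```

```text
t 0.4 p [ 0.2373 -0.605   0.2312] zang -68.58 tilt [ 1.e-04 -1.e+00 -3.e-04] q [ 1.1   0.33  0.04  1.47 -0.01  1.34 -0.06] F [-0.5 -0.4  0.7] op 0.0857
shift units [-1.837  -0.1623 -2.1943] rot units [0.0001 0.0873 0.    ] min rows 20.620998380678014 2.194852744136454
[[ 0.     0.966  0.259 -0.066]
 [-0.001 -0.259  0.966 -0.142]
 [ 1.    -0.001  0.001  0.002]
 [ 0.     0.     0.     1.   ]]
```

Call:
send_rows --increments '[{"dx": -0.096, "dy": -0.014, "dz": -0.083, "ax": 0, "ay": 0, "az": 0, "grip": 1}, {"dx": -0.096, "dy": -0.014, "dz": -0.083, "ax": 0, "ay": 0, "az": 0, "grip": 1}, {"dx": -0.096, "dy": -0.014, "dz": -0.083, "ax": 0, "ay": 0, "az": 0, "grip": 1}, {"dx": -0.096, "dy": -0.014, "dz": -0.083, "ax": 0, "ay": 0, "az": 0, "grip": 1}, {"dx": -0.096, "dy": -0.014, "dz": -0.083, "ax": 0, "ay": 0, "az": 0, "grip": 1}, {"dx": -0.096, "dy": -0.014, "dz": -0.083, "ax": 0, "ay": 0, "az": 0, "grip": 1}, {"dx": -0.096, "dy": -0.014, "dz": -0.083, "ax": 0, "ay": 0, "az": 0, "grip": 1}, {"dx": -0.096, "dy": -0.014, "dz": -0.083, "ax": 0, "ay": 0, "az": 0, "grip": 1}, {"dx": -0.096, "dy": -0.014, "dz": -0.083, "ax": 0, "ay": 0, "az": 0, "grip": 1}, {"dx": -0.096, "dy": -0.014, "dz": -0.083, "ax": 0, "ay": 0, "az": 0, "grip": 1}, {"dx": -0.096, "dy": -0.014, "dz": -0.083, "ax": 0, "ay": 0, "az": 0, "grip": 1}, {"dx": -0.096, "dy": -0.014, "dz": -0.083, "ax": 0, "ay": 0, "az": 0, "grip": 1}]' --grip_force 100

```text
t: 1.4
eef_pos: [0.4505, -0.199, 0.2823]
eef_rot: [-0.132, 0.131, -0.695, 0.695]
ft_force: [0.9, -0.5, 0.3]
opening: 0.0849
```

```bash
python3 go.py .51 .209 .28 -84.3
```

```text
t 1.4 p [ 0.4505 -0.199   0.2823] zang -68.59 tilt [-4.e-04 -1.e+00  7.e-04] q [ 0.64  0.   -0.32  1.74  0.    1.39 -0.87] F [ 0.9 -0.5  0.3] op 0.0849
shift units [-0.6812  0.007  -1.1937] rot units [-0.0002  0.0873 -0.0002] min rows 9.887587580354092 2.193833260668548
```

Call:
send_rows --increments '[{"dx": -0.062, "dy": 0, "dz": -0.1085, "ax": 0, "ay": 0, "az": 0, "grip": 1}, {"dx": -0.062, "dy": 0, "dz": -0.1085, "ax": 0, "ay": 0, "az": 0, "grip": 1}, {"dx": -0.062, "dy": 0, "dz": -0.1085, "ax": 0, "ay": 0, "az": 0, "grip": 1}, {"dx": -0.062, "dy": 0, "dz": -0.1085, "ax": 0, "ay": 0, "az": 0, "grip": 1}, {"dx": -0.062, "dy": 0, "dz": -0.1085, "ax": 0, "ay": 0, "az": 0, "grip": 1}, {"dx": -0.062, "dy": 0, "dz": -0.1085, "ax": 0, "ay": 0, "az": 0, "grip": 1}, {"dx": -0.062, "dy": 0, "dz": -0.1085, "ax": 0, "ay": 0, "az": 0, "grip": 1}, {"dx": -0.062, "dy": 0, "dz": -0.1085, "ax": 0, "ay": 0, "az": 0, "grip": 1}, {"dx": -0.062, "dy": 0, "dz": -0.1085, "ax": 0, "ay": 0, "az": 0, "grip": 1}, {"dx": -0.062, "dy": 0, "dz": -0.1085, "ax": 0, "ay": 0, "az": 0, "grip": 1}, {"dx": -0.062, "dy": 0, "dz": -0.1085, "ax": 0, "ay": 0, "az": 0, "grip": 1}]'

```text
t: 2.32
eef_pos: [0.5098, 0.209, 0.2821]
eef_rot: [-0.131, 0.131, -0.695, 0.695]
ft_force: [1.2, 0.5, 0.0]
opening: 0.0858
```

Call:
send_rows --increments '[{"dx": 0, "dy": 0, "dz": 0, "ax": 0, "ay": 0.029, "az": 0, "grip": 1}, {"dx": 0, "dy": 0, "dz": 0, "ax": 0, "ay": 0.029, "az": 0, "grip": 1}, {"dx": 0, "dy": 0, "dz": 0, "ax": 0, "ay": 0.029, "az": 0, "grip": 1}, {"dx": 0, "dy": 0, "dz": 0, "ax": 0, "ay": 0, "az": 0, "grip": 1}, {"dx": 0, "dy": 0, "dz": 0, "ax": 0, "ay": 0, "az": 0, "grip": 1}]'

```text
t: 2.73
eef_pos: [0.5097, 0.2073, 0.2818]
eef_rot: [-0.037, 0.036, -0.706, 0.706]
ft_force: [0.5, -0.1, -0.6]
opening: 0.0852
```

```bash
python3 go.py .51 .209 .28 -84.3; python3 - <<'E'
from fit import *
c=cam('wrist');im=arm.snapshot('wrist');
ds=arm.regions_of('wrist','brown_cap')
b4=cv2.resize(im,None,fx=4,fy=4)
for d in ds:print(d['conf'],d['rect'],np.mean(im[d['pixels']],axis=0).round())
P=proj(c,[.51,.209,.136]);print(P)
d=min(ds,key=lambda d:abs(d['rect'][0]+d['rect'][2]/2-P[0])+abs(d['rect'][1]+d['rect'][3]/2-P[1]))
m=cv2.resize(d['pixels'].astype(np.float32),None,fx=4,fy=4,interpolation=cv2.INTER_LINEAR)>.5
r=fit([(c,m)],[.51,.209,.1]);print(r.x,r.fun)
for M,k in((model(c,r.x),(0,255,255)),(m.astype(np.uint8),(0,255,0))):
    cv2.drawContours(b4,cv2.findContours(M,0,1)[0],-1,k,3)
save(cv2.resize(b4,(800,600),interpolation=cv2.INTER_AREA),'w0.png')
E
```

```text
t 2.73 p [0.5097 0.2073 0.2818] zang -84.09 tilt [-1.e-04 -1.e+00  0.e+00] q [ 0.16  0.17 -0.7   1.6   0.11  1.41 -2.02] F [ 0.5 -0.1 -0.6] op 0.0852
shift units [-0.0015  0.0059 -0.0056] rot units [-0.      0.0012 -0.    ] min rows 0.05958503750527706 0.029697582129385055
0.8 [223.5, 141.6, 55.7, 67.4] [127.  52.  45.]
0.77 [290.8, 293.5, 56.7, 49.3] [109.  37.  33.]
0.57 [381.2, 155.5, 69.5, 63.0] [159.  64.  55.]
[247.53573333 177.90912018]
[0.51383523 0.20725053 0.10922212] 0.06511849125273994
```

View pics/w0.png

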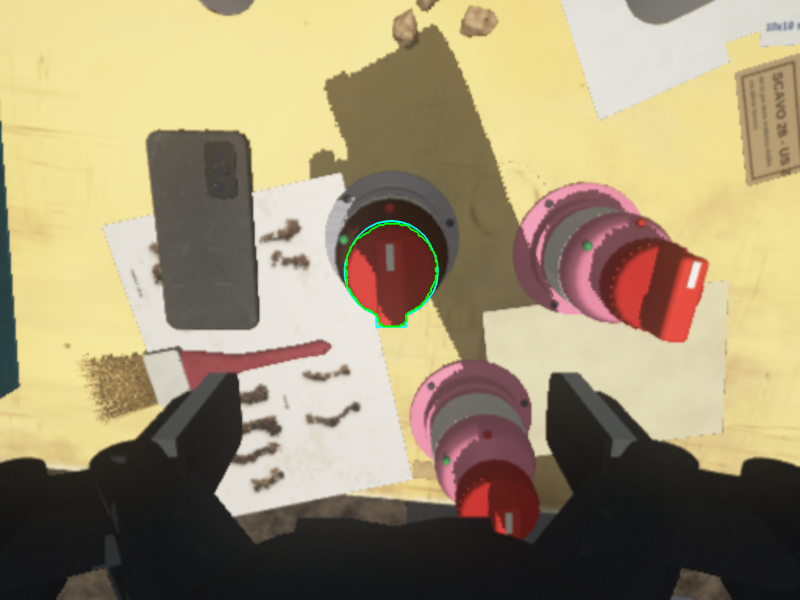

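Call:
send_rows --increments '[{"dx": -0.005, "dy": 0.079, "dz": -0.0035, "ax": 0, "ay": 0, "az": 0, "grip": 1}, {"dx": 0, "dy": 0.079, "dz": 0, "ax": 0, "ay": 0, "az": 0, "grip": 1}, {"dx": 0, "dy": 0.079, "dz": 0, "ax": 0, "ay": 0, "az": 0, "grip": 1}, {"dx": 0, "dy": 0.079, "dz": 0, "ax": 0, "ay": 0, "az": 0, "grip": 1}, {"dx": 0, "dy": 0.079, "dz": 0, "ax": 0, "ay": 0, "az": 0, "grip": 1}, {"dx": 0, "dy": 0.079, "dz": 0, "ax": 0, "ay": 0, "az": 0, "grip": 1}, {"dx": 0, "dy": 0, "dz": 0, "ax": 0, "ay": 0, "az": 0, "grip": 0.6}, {"dx": 0, "dy": 0, "dz": 0, "ax": 0, "ay": 0, "az": 0, "grip": 0.4}, {"dx": 0, "dy": 0, "dz": 0, "ax": 0, "ay": 0, "az": 0, "grip": 0.4}, {"dx": 0, "dy": 0, "dz": 0, "ax": 0, "ay": 0, "az": 0, "grip": 0.4}]' --grip_force 40

```text
t: 3.67
eef_pos: [0.5121, 0.2089, 0.1414]
eef_rot: [0.037, -0.035, 0.706, -0.706]
ft_force: [0.0, -0.7, 0.1]
opening: 0.0388
```

```bash
python3 go.py .511 .2085 .14 -84; python3 - <<'E'
from h import *
save(cv2.resize(arm.snapshot('wrist'),(800,600)),'w1.png')
im=arm.snapshot('scene');save(cv2.resize(im[150:310,70:270],(750,600),interpolation=cv2.INTER_CUBIC),'s3.png')
E
```

```text
t 3.67 p [0.5121 0.2089 0.1414] zang -84.22 tilt [-2.5e-03 -1.0e+00 -6.0e-04] q [ 0.13  0.27 -0.69  1.79  0.19  1.14 -2.09] F [ 0.  -0.7  0.1] op 0.0388
shift units [0.0037 0.0046 0.0011] rot units [ 0.0002 -0.0012 -0.0008] min rows 0.043481084033125776 0.037612584790814654
```

View pics/w1.png

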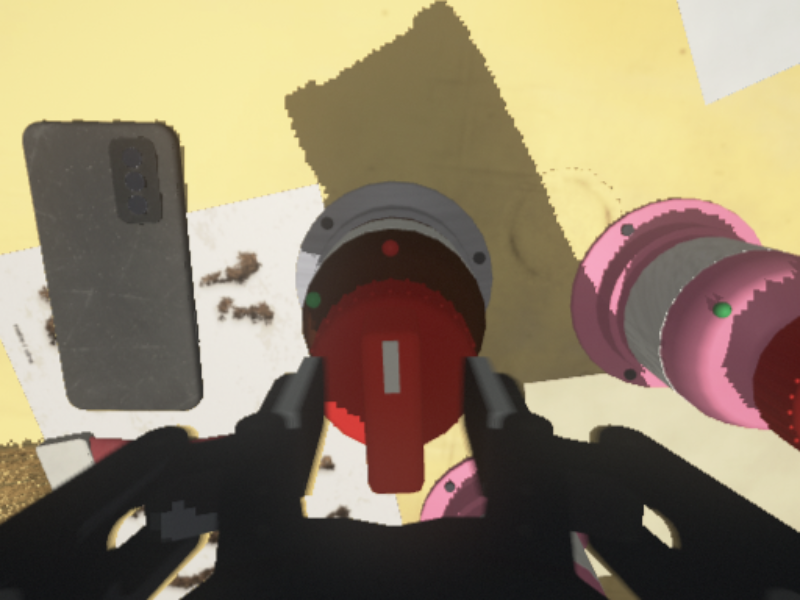

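View pics/s3.png

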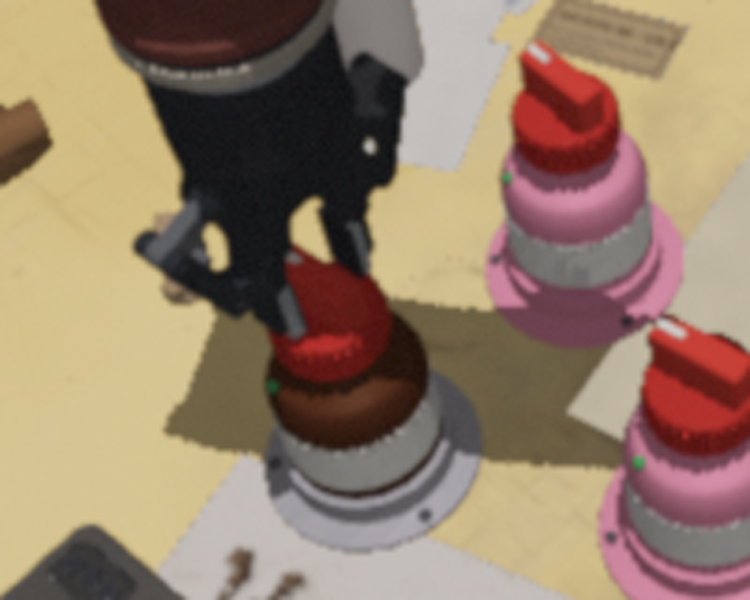

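Call:
send_rows --increments '[{"dx": 0.003, "dy": 0, "dz": 0, "ax": 0, "ay": 0, "az": 0, "grip": 0.2}, {"dx": 0, "dy": 0, "dz": 0, "ax": 0, "ay": 0, "az": 0, "grip": 0}, {"dx": 0, "dy": 0, "dz": 0, "ax": 0, "ay": 0, "az": 0, "grip": 0}, {"dx": 0, "dy": 0, "dz": 0, "ax": 0, "ay": 0, "az": 0, "grip": 0}, {"dx": 0, "dy": 0, "dz": 0, "ax": 0, "ay": 0, "az": 0, "grip": 0}, {"dx": 0, "dy": 0, "dz": 0, "ax": 0, "ay": 0, "az": 0, "grip": 0}]' --grip_force 110

```text
t: 4.27
eef_pos: [0.5104, 0.2089, 0.1406]
eef_rot: [0.036, -0.035, 0.706, -0.706]
ft_force: [-2.6, -0.1, 7.6]
opening: 0.0136
```

```bash
python3 go.py .511 .2085 .14 -84
```

```text
t 4.27 p [0.5104 0.2089 0.1406] zang -84.19 tilt [-1.3e-03 -1.0e+00 -2.0e-04] q [ 0.13  0.27 -0.69  1.79  0.19  1.14 -2.09] F [-2.6 -0.1  7.6] op 0.0136
shift units [-0.0017  0.0021  0.0016] rot units [ 0.     -0.001  -0.0004] min rows 0.02277351064573086 0.027789367504467033
```

Call:
send_rows --increments '[{"dx": 0, "dy": 0.008, "dz": 0, "ax": 0, "ay": 0, "az": 0, "grip": 0}, {"dx": 0, "dy": 0.008, "dz": 0, "ax": 0, "ay": 0, "az": 0, "grip": 0}, {"dx": 0, "dy": 0.008, "dz": 0, "ax": 0, "ay": 0, "az": 0, "grip": 0}, {"dx": 0, "dy": 0, "dz": 0, "ax": 0, "ay": 0, "az": 0, "grip": 0}, {"dx": 0, "dy": 0, "dz": 0, "ax": 0, "ay": 0, "az": 0, "grip": 0}, {"dx": 0, "dy": 0, "dz": 0, "ax": 0, "ay": 0, "az": 0, "grip": 0}]'

```text
t: 4.77
eef_pos: [0.5106, 0.2089, 0.1342]
eef_rot: [-0.036, 0.035, -0.706, 0.706]
ft_force: [-4.4, -0.8, 14.5]
opening: 0.0139
```

```bash
python3 go.py .511 .2085 .133 -84
```

```text
t 4.77 p [0.5106 0.2089 0.1342] zang -84.19 tilt [-1.6e-03 -1.0e+00  2.0e-04] q [ 0.13  0.28 -0.69  1.8   0.2   1.13 -2.09] F [-4.4 -0.8 14.5] op 0.0139
shift units [-0.0013  0.0039  0.0016] rot units [-0.0001 -0.0011 -0.0005] min rows 0.031443373551062206 0.029646945411797892
```

Call:
send_rows --increments '[{"dx": 0, "dy": 0.002, "dz": 0, "ax": 0, "ay": 0, "az": 0, "grip": 0}, {"dx": 0, "dy": 0, "dz": 0, "ax": 0, "ay": -0.015, "az": 0, "grip": 0}, {"dx": 0, "dy": 0, "dz": 0, "ax": 0, "ay": -0.02, "az": 0, "grip": 0}, {"dx": 0, "dy": 0, "dz": 0, "ax": 0, "ay": -0.02, "az": 0, "grip": 0}, {"dx": 0, "dy": 0, "dz": 0, "ax": 0, "ay": -0.02, "az": 0, "grip": 0}, {"dx": 0, "dy": 0, "dz": 0, "ax": 0, "ay": -0.02, "az": 0, "grip": 0}, {"dx": 0, "dy": 0, "dz": 0, "ax": 0, "ay": 0, "az": 0, "grip": 0}]'

```text
t: 5.35
eef_pos: [0.5106, 0.2087, 0.1336]
eef_rot: [-0.142, 0.141, -0.693, 0.693]
ft_force: [-3.3, -2.6, 15.3]
opening: 0.0135
```

```bash
python3 go.py .511 .2085 .1335 -66.5; python3 -c "
from h import *
print(arm.state()['torque'])
save(cv2.resize(arm.snapshot('wrist'),(800,600)),'w2.png')"
```

```text
t 5.35 p [0.5106 0.2087 0.1336] zang -66.91 tilt [-1.4e-03 -1.0e+00  7.0e-04] q [ 0.16  0.29 -0.73  1.8   0.21  1.13 -1.81] F [-3.3 -2.6 15.3] op 0.0135
shift units [-0.0009  0.0002  0.001 ] rot units [-0.0002 -0.0023 -0.0004] min rows 0.009922002766025666 0.05845491778127377
[-0.53044967  1.1049      0.01956625]
```

View pics/w2.png

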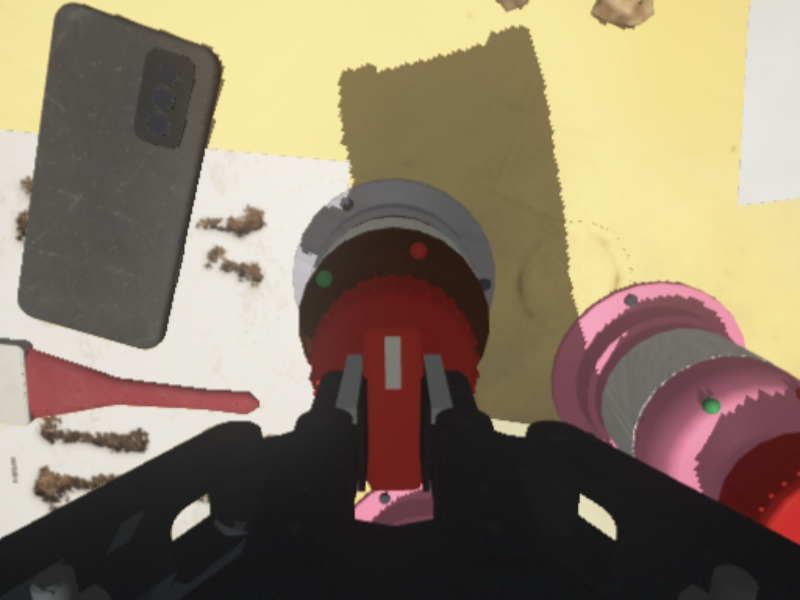

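The red dot at (418,250) has moved clockwise of the stripe at (392,360), so the cap is turning with the gripper. It is still about 7 mm down, with 15 N holding it.

Call:
send_rows --increments '[{"dx": 0, "dy": 0, "dz": 0, "ax": 0, "ay": -0.023, "az": 0, "grip": 0}, {"dx": 0, "dy": 0, "dz": 0, "ax": 0, "ay": -0.023, "az": 0, "grip": 0}, {"dx": 0, "dy": 0, "dz": 0, "ax": 0, "ay": -0.023, "az": 0, "grip": 0}, {"dx": 0, "dy": 0, "dz": 0, "ax": 0, "ay": -0.023, "az": 0, "grip": 0}, {"dx": 0, "dy": 0, "dz": 0, "ax": 0, "ay": -0.023, "az": 0, "grip": 0}, {"dx": 0, "dy": 0, "dz": 0, "ax": 0, "ay": -0.023, "az": 0, "grip": 0}, {"dx": 0, "dy": 0, "dz": 0, "ax": 0, "ay": -0.023, "az": 0, "grip": 0}, {"dx": 0, "dy": 0, "dz": 0, "ax": 0, "ay": -0.023, "az": 0, "grip": 0}, {"dx": 0, "dy": 0, "dz": 0, "ax": 0, "ay": 0, "az": 0, "grip": 0}]'

```text
t: 6.15
eef_pos: [0.511, 0.2083, 0.1336]
eef_rot: [-0.334, 0.333, -0.623, 0.624]
ft_force: [-2.7, -2.9, 13.7]
opening: 0.0135
```

```bash
python3 go.py .511 .2085 .1335 -18; python3 -c "
from h import *
print(arm.state()['torque'])"
```

```text
t 6.15 p [0.511  0.2083 0.1336] zang -33.78 tilt [-7.e-04 -1.e+00  2.e-03] q [ 0.24  0.31 -0.82  1.8   0.25  1.14 -1.26] F [-2.7 -2.9 13.7] op 0.0135
shift units [-0.0004  0.0002 -0.0003] rot units [-0.0007 -0.0876 -0.0001] min rows 0.004215643624008457 2.203390784197239
[-0.74472797  0.85036665  0.03181577]
```

Call:
send_rows --increments '[{"dx": 0, "dy": 0, "dz": 0, "ax": 0, "ay": -0.02, "az": 0, "grip": 0}, {"dx": 0, "dy": 0, "dz": 0, "ax": 0, "ay": -0.02, "az": 0, "grip": 0}, {"dx": 0, "dy": 0, "dz": 0, "ax": 0, "ay": -0.02, "az": 0, "grip": 0}, {"dx": 0, "dy": 0, "dz": 0, "ax": 0, "ay": -0.02, "az": 0, "grip": 0}, {"dx": 0, "dy": 0, "dz": 0, "ax": 0, "ay": -0.01, "az": 0, "grip": 0}, {"dx": 0, "dy": 0, "dz": 0, "ax": 0, "ay": -0.005, "az": 0, "grip": 0}, {"dx": 0, "dy": 0, "dz": 0, "ax": 0, "ay": 0, "az": 0, "grip": 0}, {"dx": 0, "dy": 0, "dz": 0, "ax": 0, "ay": 0, "az": 0, "grip": 0}]'

```text
t: 6.82
eef_pos: [0.5112, 0.2082, 0.1336]
eef_rot: [-0.421, 0.42, -0.568, 0.569]
ft_force: [-2.4, -3.3, 14.5]
opening: 0.0138
```

```bash
python3 go.py .511 .2085 .1335 -18; python3 -c "
from h import *
print(arm.state()['torque'])
save(cv2.resize(arm.snapshot('wrist'),(800,600)),'w3.png')"
```

```text
t 6.82 p [0.5112 0.2082 0.1336] zang -16.96 tilt [-2.0e-04 -1.0e+00  2.5e-03] q [ 0.28  0.33 -0.87  1.79  0.28  1.15 -0.98] F [-2.4 -3.3 14.5] op 0.0138
shift units [-0.0007  0.0004 -0.0011] rot units [-0.0008  0.0058 -0.0001] min rows 0.009715817846739057 0.1472080553573324
[-0.84112191  0.70243137 -0.02496121]
```

View pics/w3.png

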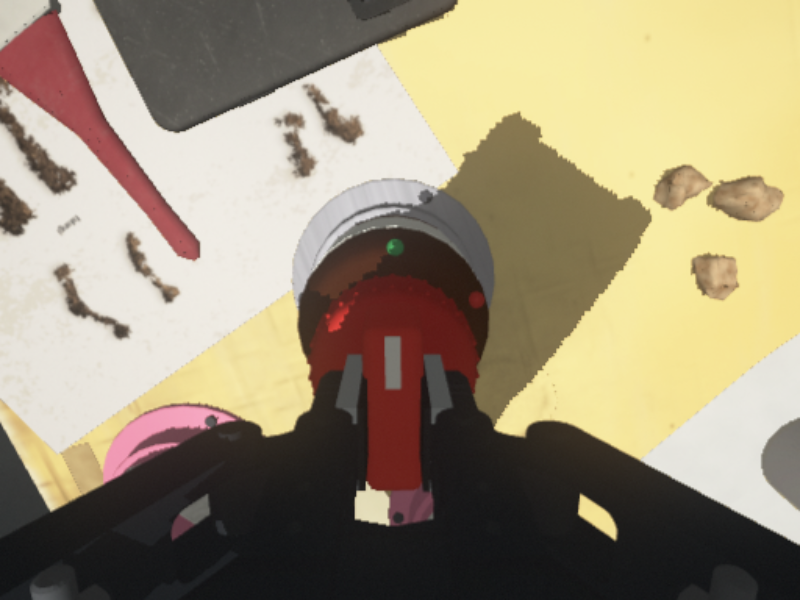

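The stripe at (392,360) now points at the green dot (395,247). I'll turn about 3° more to feel the stop.

Call:
send_rows --increments '[{"dx": 0, "dy": 0, "dz": 0, "ax": 0, "ay": -0.008, "az": 0, "grip": 0}, {"dx": 0, "dy": 0, "dz": 0, "ax": 0, "ay": -0.008, "az": 0, "grip": 0}, {"dx": 0, "dy": 0, "dz": 0, "ax": 0, "ay": 0, "az": 0, "grip": 0}, {"dx": 0, "dy": 0, "dz": 0, "ax": 0, "ay": 0, "az": 0, "grip": 0}]'

```text
t: 7.2
eef_pos: [0.5113, 0.2082, 0.1336]
eef_rot: [-0.435, 0.434, -0.557, 0.558]
ft_force: [-3.3, -2.8, 14.1]
opening: 0.014
```

```bash
python3 go.py .511 .2085 .1335 -18; python3 -c "
from h import *
print(arm.state()['torque'])"
```

```text
t 7.2 p [0.5113 0.2082 0.1336] zang -14.16 tilt [-4.0e-04 -1.0e+00  2.2e-03] q [ 0.28  0.33 -0.88  1.79  0.28  1.15 -0.94] F [-3.3 -2.8 14.1] op 0.014
shift units [-0.0007  0.0005 -0.0011] rot units [-0.0007  0.0213 -0.0001] min rows 0.009912275872684048 0.5370197820805344
[-0.65259938  0.70771084 -0.86265033]
```

The stop is felt, with −0.86 N m about z. Now I let go and retreat straight up.

Call:
send_rows --increments '[{"dx": 0, "dy": 0, "dz": 0, "ax": 0, "ay": 0.008, "az": 0, "grip": 0}, {"dx": 0, "dy": 0, "dz": 0, "ax": 0, "ay": 0, "az": 0, "grip": 1}, {"dx": 0, "dy": 0, "dz": 0, "ax": 0, "ay": 0, "az": 0, "grip": 1}, {"dx": 0, "dy": 0, "dz": 0, "ax": 0, "ay": 0, "az": 0, "grip": 1}, {"dx": 0, "dy": 0, "dz": 0, "ax": 0, "ay": 0, "az": 0, "grip": 1}, {"dx": 0, "dy": 0, "dz": 0, "ax": 0, "ay": 0, "az": 0, "grip": 1}, {"dx": 0, "dy": 0, "dz": 0, "ax": 0, "ay": 0, "az": 0, "grip": 1}, {"dx": 0, "dy": 0, "dz": 0, "ax": 0, "ay": 0, "az": 0, "grip": 1}, {"dx": 0, "dy": 0, "dz": 0, "ax": 0, "ay": 0, "az": 0, "grip": 1}]'

```text
t: 7.95
eef_pos: [0.51, 0.2083, 0.1315]
eef_rot: [0.428, -0.428, 0.563, -0.563]
ft_force: [-0.2, -0.4, -0.0]
opening: 0.0851
```

Call:
send_rows --increments '[{"dx": 0, "dy": -0.05, "dz": 0, "ax": 0, "ay": 0, "az": 0, "grip": 1}, {"dx": 0, "dy": -0.1, "dz": 0, "ax": 0, "ay": 0, "az": 0, "grip": 1}, {"dx": 0, "dy": -0.1, "dz": 0, "ax": 0, "ay": 0, "az": 0, "grip": 1}, {"dx": 0, "dy": -0.1, "dz": 0, "ax": 0, "ay": 0, "az": 0, "grip": 1}, {"dx": 0, "dy": -0.1, "dz": 0, "ax": 0, "ay": 0, "az": 0, "grip": 1}, {"dx": 0, "dy": -0.05, "dz": 0, "ax": 0, "ay": 0, "az": 0, "grip": 1}, {"dx": 0, "dy": 0, "dz": 0, "ax": 0, "ay": 0, "az": 0, "grip": 1}, {"dx": 0, "dy": 0, "dz": 0, "ax": 0, "ay": 0, "az": 0, "grip": 1}, {"dx": 0, "dy": 0, "dz": 0, "ax": 0, "ay": 0, "az": 0, "grip": 1}]'

```text
t: 8.7
eef_pos: [0.5098, 0.2081, 0.2806]
eef_rot: [0.428, -0.429, 0.563, -0.563]
ft_force: [0.0, -0.4, -0.7]
opening: 0.0856
```

```bash
python3 go.py .511 .2085 .1335 -18; python3 - <<'E'
from fit import *
c=cam('wrist');im=arm.snapshot('wrist');ds=arm.regions_of('wrist','brown_cap')
s=arm.snapshot('scene')
b4=cv2.resize(im,None,fx=4,fy=4)
P=proj(c,[.511,.209,.145])
d=min(ds,key=lambda d:abs(d['rect'][0]+d['rect'][2]/2-P[0])+abs(d['rect'][1]+d['rect'][3]/2-P[1]))
m=cv2.resize(d['pixels'].astype(np.float32),None,fx=4,fy=4,interpolation=cv2.INTER_LINEAR)>.5
for l in(-.009,0,.009):
    r=fit([(c,m)],[.511,.209,1.25],l);print(l,r.x.round(4),r.fun)
sv=lambda n:cv2.resize(n,(640,600),interpolation=cv2.INTER_CUBIC)
save(cv2.resize(im,(800,600)),'w4.png');save(cv2.resize(s[150:310,70:270],(750,600),interpolation=cv2.INTER_CUBIC),'s4.png')
E
```

```text
t 8.7 p [0.5098 0.2081 0.2806] zang -15.48 tilt [ 9.0e-04 -1.0e+00 -1.2e-03] q [ 0.33  0.21 -0.91  1.6   0.17  1.42 -0.87] F [ 0.  -0.4 -0.7] op 0.0856
shift units [-0.0029  0.4904  0.0041] rot units [0.0004 0.014  0.0003] min rows 3.528439676381379 0.3517061761644865
-0.009 [0.5118 0.2041 1.2795] 0.06344015696533678
0 [0.512  0.206  1.2935] 0.03520290001006943
0.009 [0.5124 0.2087 1.3006] 0.06151860200759107
```

View pics/w4.png

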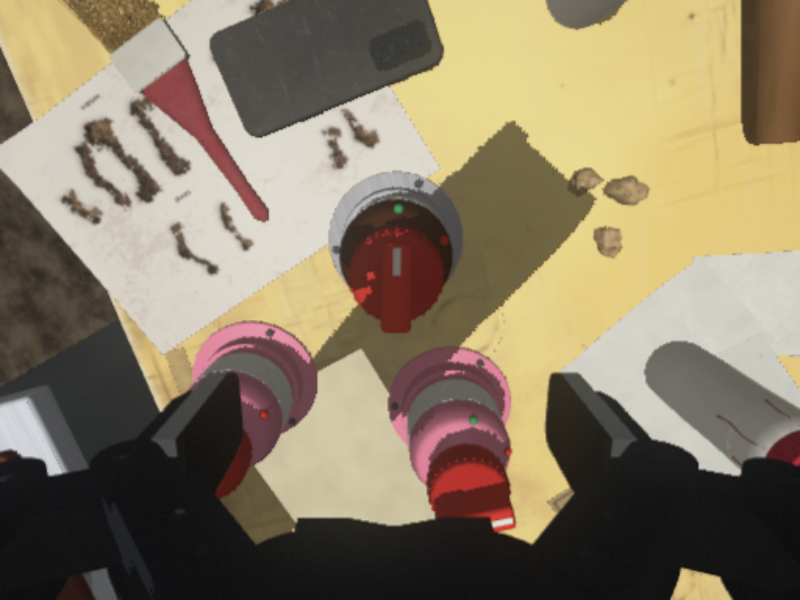

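View pics/s4.png

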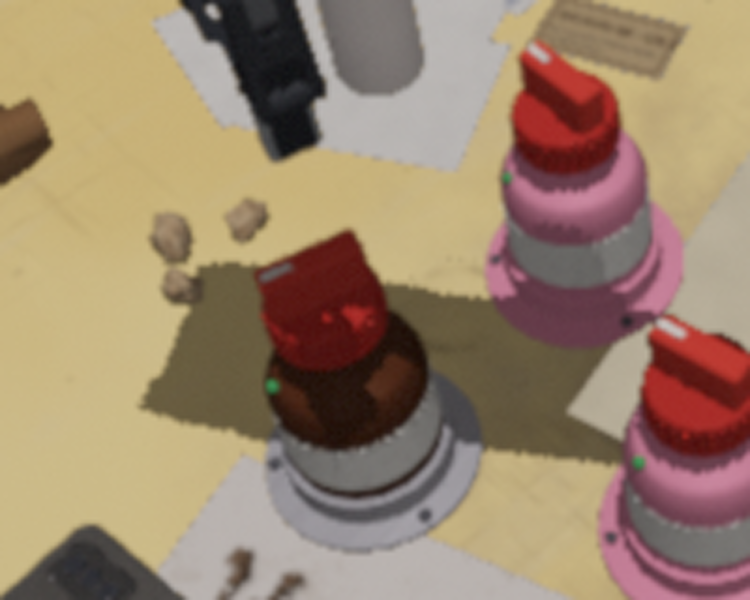

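```bash
python3 - <<'E'
from fit import *
n='scene';im=arm.snapshot(n);c=cam(n)
for d in arm.regions_of(n,'brown_cap'):
    l,t,a,b=d['rect']
    if l<155<l+a and t<234<t+b:
        m=cv2.resize(d['pixels'].astype(np.float32),None,fx=4,fy=4,interpolation=cv2.INTER_LINEAR)>.5
        print(d['conf'],d['rect'])
        for z in np.arange(-.009,.016,.003):
            M=model(c,[.5111,.2107,1.26],z)>0;print(round(z,3),round(1-(M&m).sum()/(M|m).sum(),3))
c0=cv2.cvtColor(cv2.imread('pics/scene0.png'),cv2.COLOR_BGR2RGB)
f=lambda i:cv2.resize(i[205:275,125:185],(400,467),interpolation=cv2.INTER_CUBIC)
save(np.hstack([f(c0),f(im)]),'cmp.png')
E
```

```text
0.95 [138.2, 208.8, 32.0, 40.9]
-0.009 0.343
-0.006 0.296
-0.003 0.242
0.0 0.191
0.003 0.137
0.006 0.096
0.009 0.096
0.012 0.108
0.015 0.157
```

View pics/cmp.png

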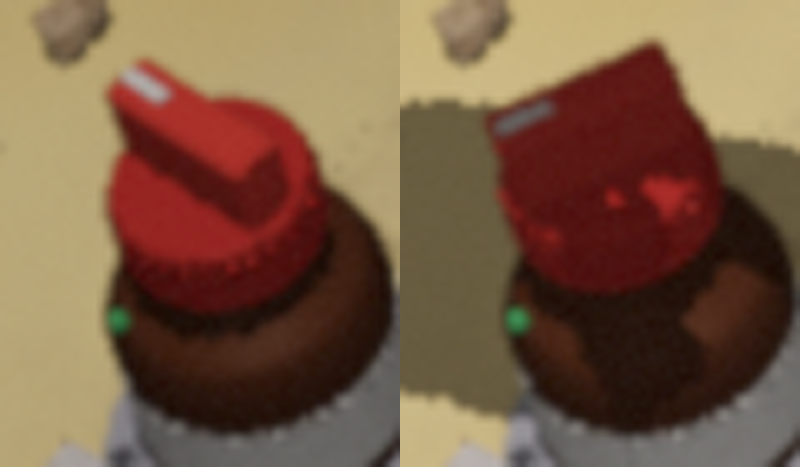

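The cap has risen: the bottom edge of its disc moved from row 312 to row 290 in the crop, and the scene fit is best at +6 to +9 mm. It points at the green dot, and the arm is clear. Handing in.

```bash
python3 -c "
from cell import arm
print(arm.sign_off())"
```

```text
the job is handed in; nothing more can be done
None
```

The brown bottle's cap is open, and the job was handed in at about 9 s of the 32 s allowed. No verdict came back.

**What I did:** I pinched the wing at 110 N and pushed the cap about 6.5–7 mm down, with about 14.5 N upward on the tool. I kept it down while turning anticlockwise. The stop was felt as −0.86 N m about z, with the tool about 70° round from the start. Then I let go and rose about 15 cm straight up.

**Last checks:**
- **Turn:** The stripe points at the green dot, and the wrist-picture fit puts the turn at about 1.18–1.19 rad against the 1.15 stop.
- **Lift:** In the scene camera the cap has clearly risen, with the best fit at +6 to +9 mm.
- **Contact:** The highest force I read was about 15 N, and the tool reads no load now. I never went to the white bottle or touched the pink look-alikes.

**One disagreement:** The single wrist-camera fit preferred a lift of 0. Its fitted position shifts with the lift assumed, and the +9 mm fit agrees best with the position measured before. I therefore trusted the before-and-after scene pictures.

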